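# Index the one-way specimen turntable and take the photograph

## Robot

A 6-joint arm with a two-finger parallel gripper is mounted at the origin on the work surface. World frame = base frame: x ahead of the robot, y to its left, z up, the work surface at z = 0. Lengths are in m, angles in degrees, forces in N, time in s.
With the tool pointing down it reaches from about 0.25 to 0.775 m from the base axis. Payload 4 kg.
Tool frame: the origin (TCP) lies on the centre line of the jaws, within the pads' length; the fingertips stand 11 mm ahead of it and the grasp point (between the pads) lies 8 mm behind it; z points along the fingers, y is the line along which they close (so a half turn about z gives the same grasp; the last joint's range is limited). The gripper opens to 94 mm and grips with 3 to 60 N. Pads are 16 mm wide; open, the fingers measure 119 mm over their backs; the gripper's body (75 mm by 177 mm) begins 78 mm behind the grasp point.
Start: joints at [-75.292, 4.996, 78.535, -0, 96.463, -5.907], TCP at [0.194, -0.515, 0.217] pointing down, gripper open.
Joint ranges: [-177.83, 177.83], [-43.37, 116.18], [15.69, 146.23], [-61.86, 241.86], [9.47, 152.12], [-147.06, 147.06]. Speed limits (degrees/s): [159.86, 159.86, 180, 180, 180, 180].

## Interface

Orientations are given as a 3x3 rotation matrix whose columns are the frame's x, y, z axes.
In Python, from rig import ctrl, optics, order gives the robot as it stands.
- The arm moves only by the shell command python3 -m crank 'ROWS' [FORCE]. ROWS is JSON, a list that holds one entry, the list of rows, each a list of 7 numbers: the shift along the tool's x, y, z normalised to -1 to 1, where 1 is 1 m, then the turn, a rotation vector about the tool's x, y, z normalised to -1 to 1, where 1 is 30 degrees, then the gripper's target within -1 to 1 (fully open at 1, half-way at 0, shut at -1). A call has 1 to 20 rows; each row shifts and turns the commanded pose from where the row before left it, along the tool's axes as they then stand; what a row does not reach is not made up. A row lasts 1/12 s, in which the tool goes at most 41.7 mm and 7.16 degrees, less where a joint would pass 70% of its speed; a pose out of reach is approached as far as the arm can. A call with a number of a shift or a turn outside -1 to 1 is refused whole. A call with a gripper value outside its range is refused whole. The fingers move at their own pace and stop on an object; FORCE is the grip in N (left out, the last holds). Time passes only in rows, so rows that do not move let the fingers close. It gives the time, the measured TCP pose, the force, the opening and the grip force at its end, in the units of the state.
- ctrl.observe(): the state, without advancing time (a new reading comes with each control period).
- optics.grab_frame(name): name is "side" or "top" or "wrist"; returns a dict with "color" (480x640x3 uint8, red, green, blue), "range_z" (480x640 float32, m along the optical axis (not along the pixel's ray), 0 where there is no reading), "fx", "fy", "cx", "cy" (pixels), "distortion" ([k1, k2, p1, p2, k3] as OpenCV has them; the pictures are not rectified), "R" (3x3) and "t" (3): a world point X has camera coordinates R X + t. Camera axes: x right, y down, z forward; pixel columns grow to the right and rows downward; lengths in m; the calibration is good to about 2 mm. A picture is of the moment at which its call begins.
- order.hand_in(): hands the job in; it is judged then, once.
The state is a dict: "t": time; "q": joint angles; "dq": joint speeds; "joint_torque": joint torques, N m; "tcp_pos": TCP position; "tcp_rot": TCP orientation; "force": force on the tool from outside, world axes, zero at the start; "moment": the same for the moment, N m; "width": finger opening in m; "gripper_force": force on a finger pad.
Only numpy, scipy, OpenCV 4.12 (cv2) and the standard library are available. Lean on these libraries where they do the work, as an engineer would, in place of code of your own. Each camera call takes 0.05 s, during which the arm holds its last target. There are 200 camera calls.

## Task

Turn the fossil's turntable by its orange post, counter-clockwise as seen from above, until its yellow line has just passed the red pointer, then push the post firmly back the other way for a moment so that the brass pawl catches and holds the table with the line at the pointer. Then press the white key fully down and let it go, and after it the red key likewise, to take the picture; do not press either while the line is off the pointer, and leave the blue key alone. The vertebra must stay upright in the middle of the table, and the other things where they are.

Things in the scene. Friction and masses are not known exactly. Their poses are not given: they have to be found in the camera images.
- stand: grey fixed base of the turntable, a plate 280 x 280 mm, 18 mm thick, lying flat on the work surface; origin at the centre of its underside, on the turntable's vertical axis; its x axis runs from the axis towards the red pointer, z up. The red pointer is a 12 x 20 mm block on the plate, 127 to 139 mm from the axis, top 42 mm above the work surface
- platter (a joint): angle (rad) of the round white table about its vertical axis, growing counter-clockwise seen from above; 0 = yellow line at the red pointer with a tooth against the pawl. Starts 0.8 to 2.1 short of 0. It runs loose counter-clockwise (1 to 2 N at the post, hardly coasts); clockwise it runs back only to the last tooth passed and there grips: stop between 0.1 and 0.5, then push back to 0
- post_mid (a point): mid-height of the upright orange round post on the table, 16 mm diameter, 56 mm tall (36 to 92 mm above the work surface), standing on the yellow line 92 mm from the turntable's axis; this point is 64 mm above the work surface; free space of at least 25 mm lies between post and vertebra
- line_end (a point): outer end of the yellow line painted on the table top, 108 mm from the axis, 36 mm above the work surface, at the same bearing as the post
- pointer (a point): fixed spot, 108 mm from the axis in line with the red pointer, 36 mm above the work surface: where the yellow line's end must come; its y axis is the direction in which the line passes it counter-clockwise
- pawl: brass spring pawl, an arm 57 mm long on a pivot on the stand, bearing on the toothed rim about 33 degrees clockwise from the red pointer; origin at its pivot, 23 mm above the work surface. A push of 6 to 10 N on the post, clockwise and along its circle, for half a second, is a firm test of its grip
- platter_centre (a point): centre of the table's top face, 36 mm above the work surface. The table is a disc of 122 mm radius with 12 ratchet teeth on its rim, one every 0.524 rad: a tooth drops in behind the pawl within 0.08 rad past each of its stops (at 0, 0.524, ..). Turned past 0.58, the next tooth holds it and a whole further turn is needed
- vertebra_mid (a point): centre of the loose brown fossil vertebra (round body 58 mm diameter, 42 mm tall, with side processes out to 45 mm from its axis) standing upright on the middle of the table; this point is 21 mm above the table top; it rides with the table; its z axis is its own upright axis
- key_white (a joint): travel of the white key, 0 = up, 0.006 m = fully down; springs back; fully down takes 4 N
- key_white_top (a point): centre of the top of the white round key (28 mm diameter) when up, 44 mm above the work surface; moves with the key
- key_red (a joint): travel of the red key, as for the white one
- key_red_top (a point): centre of the top of the red key, as for the white one
- key_blue (a joint): travel of the blue key, as for the white one; not to be pressed
- key_blue_top (a point): centre of the top of the blue key, as for the white one. The three keys stand in a row 60 mm apart, in any order, on a grey console 200 x 75 mm, 22 mm high, fixed to the work surface
- jar: small jar with a black cap, 44 mm diameter, 55 mm tall, loose; origin at the centre of its underside
- jawbone: brown fossil jaw piece, 105 x 22 mm, up to 45 mm tall, loose; origin at the centre of its underside
- scale_block: white and black photo scale block, 75 x 22 x 18 mm, loose; origin at the centre of its underside
Not all that is in view belongs to the job. Leave any green or pink look-alike of the part that bears vertebra_mid alone.

How it is judged:
By the outcome, as a careful person would: the job done as asked, in the order asked, and still so for the second after the job is handed in, with the robot touching nothing.
It also fails if it takes over 64 s, if anything falls off the work surface, if the arm or the gripper's body presses on something with over 40 N, if the wrist force passes 120 N, or if a joint passes its speed limit or range.

## Working session

There is one attempt and no reset: what is moved stays moved. The work goes in short steps, Python scripts to look and compute and a shell command to move; the robot and the scene stay as the last step left them, time stands still between calls to the robot, and variables do not carry over. Pictures are saved under pics/ and viewed, at most 10 in all, crops included, and the job is handed in when it is done.

```bash
mkdir -p pics; ls
cat > h.py <<'E'
import numpy as np,cv2
from rig import ctrl,optics,order
def grab(n):
    f=optics.grab_frame(n); np.savez(f'{n}.npz',**{k:np.array(v) for k,v in f.items()}); return f
def load(n): return dict(np.load(f'{n}.npz'))
def ray(f,u,v):
    K=np.array([[f['fx'],0,f['cx']],[0,f['fy'],f['cy']],[0,0,1]],float)
    p=cv2.undistortPoints(np.array([[[u,v]]],float),K,np.array(f['distortion'],float))[0,0]
    R=np.array(f['R']);t=np.array(f['t']); return -R.T@t, R.T@np.array([p[0],p[1],1])
def onz(f,u,v,z):
    c,d=ray(f,u,v); return c+d*(z-c[2])/d[2]
def save(f,name): cv2.imwrite(f'pics/{name}.png',f['color'][:,:,::-1])
E
python3 - <<'E'
from h import *
s=ctrl.observe(); print(s['t'],s['tcp_pos'],s['tcp_rot'],s['width'])
a=grab('top');b=grab('side')
cv2.imwrite('pics/a.png',a['color'][:,:,::-1]);cv2.imwrite('pics/b.png',b['color'][:,:,::-1])
E
```

```text
pics
0.0 [ 0.19349882 -0.51426557  0.21530586] [[ 9.35967778e-01  3.52085151e-01 -6.03600760e-04]
 [ 3.52085614e-01 -9.35965302e-01  2.16185989e-03]
 [ 1.96209396e-04 -2.23595034e-03 -9.99997481e-01]] 0.09392352539666778
```

View pics/a.png

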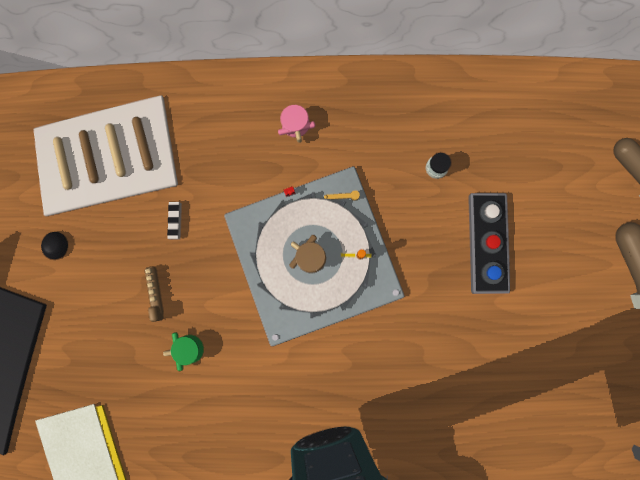

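View pics/b.png

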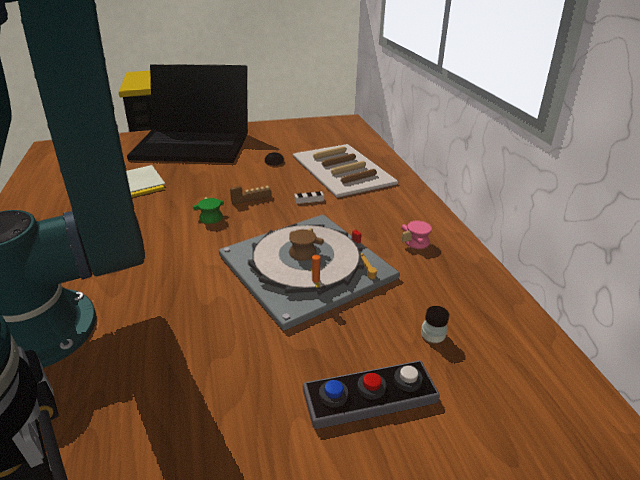

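Top view: turntable centre is near (313,254), red pointer (289,191), orange post (361,254) with the yellow line, and brass pawl (345,196). Keys are white (492,211), red (493,242) and blue (494,272). Look-alikes: brown vertebra (310,257) is the real one; green (185,350) and pink (294,118) are to be left alone. The red key and red pointer share a colour, and so do the orange post and brass pawl.

```bash
cat > m.py <<'E'
from h import *
def cen(f,mask,box):
    x0,y0,x1,y1=box; m=np.zeros(mask.shape,bool); m[y0:y1,x0:x1]=mask[y0:y1,x0:x1]
    ys,xs=np.nonzero(m); return xs.mean(),ys.mean(),len(xs)
if __name__=='__main__':
    f=load('top'); hsv=cv2.cvtColor(f['color'],cv2.COLOR_RGB2HSV).astype(int);H,S,V=hsv[...,0],hsv[...,1],hsv[...,2]
    red=((H<5)|(H>174))&(S>170)&(V>90)
    yel=(H>22)&(H<34)&(S>140)&(V>120); ora=(H>=6)&(H<=18)&(S>190)&(V>150)
    blue=(H>100)&(H<125)&(S>130)&(V>80); wh=(S<40)&(V>150)
    def pr(n,m,b,z):
        u,v,k=cen(f,m,b); p=onz(f,u,v,z); print(n,round(u,1),round(v,1),k,p.round(4)); return p
    P=pr('pointer',red,(270,175,305,205),.042)
    pr('post',ora,(350,240,372,268),.092)
    pr('line',yel,(335,240,372,268),.036)
    pr('white',wh,(478,198,506,226),.044);pr('red',red,(478,228,506,256),.044);pr('blue',blue,(478,258,506,288),.044)
    m=((S<60)&(V>150)).astype(np.uint8); m[:190]=0;m[318:]=0;m[:,:250]=0;m[:,375:]=0
    c=max(cv2.findContours(m,0,2)[0],key=cv2.contourArea); h=cv2.convexHull(c)[:,0]
    W=np.array([onz(f,u,v,.036) for u,v in h]); A=np.c_[2*W[:,:2],np.ones(len(W))]
    s=np.linalg.lstsq(A,(W[:,:2]**2).sum(1),rcond=None)[0]; print('centre',s[:2],np.sqrt(s[2]+s[0]**2+s[1]**2))
    brown=(H<20)&(S>80)&(V<150)
    print('vert',onz(f,310,257,.078))
    print('bearing pointer',np.degrees(np.arctan2(*(P[:2]-s[:2])[::-1])))
    print('cam',ray(f,320,240)[0])
    cv2.imwrite('pics/c.png',cv2.resize(f['color'][170:340,220:410,::-1],None,fx=3.5,fy=3.5,interpolation=cv2.INTER_CUBIC))
E
python3 m.py
```

```text
pointer 288.8 190.6 59 [0.6469 0.1201 0.042 ]
post 360.9 253.6 55 [ 0.5186 -0.0154  0.092 ]
line 354.4 254.9 53 [ 0.5201 -0.0055  0.036 ]
white 491.9 210.8 147 [ 0.6016 -0.2746  0.044 ]
red 492.9 241.5 160 [ 0.5417 -0.2738  0.044 ]
blue 493.8 272.5 171 [ 0.4819 -0.2731  0.044 ]
centre [0.52262271 0.07596079] 0.10930931482465961
vert [0.51453559 0.07823153 0.078     ]
bearing pointer 19.552587219054637
cam [0.44988007 0.03179551 1.06991381]
```

View pics/c.png

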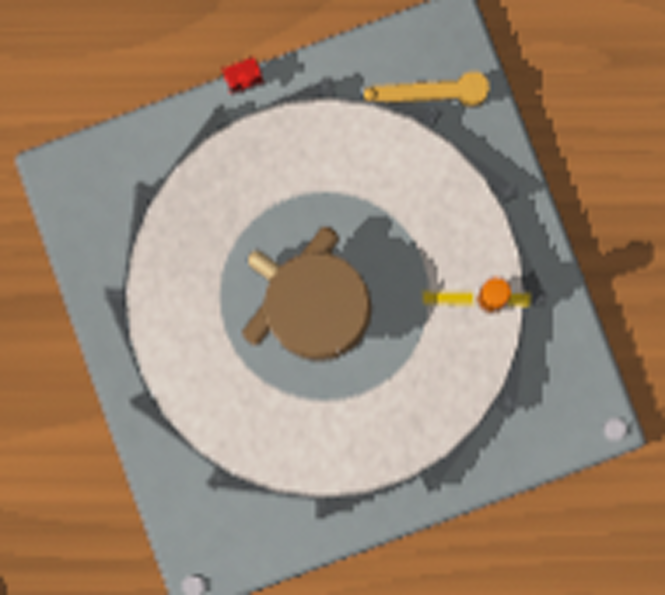

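The crop confirms it: post at about (361,254) on the yellow line, bearing about -92°, brass pawl separate, pointer bearing 19.6°, so about 1.95 rad to go. I'll cage the post with fingers either side along the tangent. First, move above it.

```bash
python3 -m crank '[[[0.03,-0.022,0,0,0,0,-0.15],[0.03,-0.022,0,0,0,0,-0.15],[0.03,-0.022,0,0,0,0,-0.15],[0.03,-0.022,0,0,0,0,-0.15],[0.03,-0.022,0,0,0,0,-0.15],[0.03,-0.022,0,0,0,0,-0.15],[0.03,-0.022,0,0,0,0,-0.15],[0.03,-0.022,0,0,0,0,-0.15],[0.03,-0.022,0,0,0,0,-0.15],[0.03,-0.022,0,0,0,0,-0.15],[0.03,-0.022,0,0,0,0,-0.15],[0.03,-0.022,0,0,0,0,-0.15],[0.03,-0.022,0,0,0,0,-0.15],[0.03,-0.022,0,0,0,0,-0.15],[0.03,-0.022,0,0,0,0,-0.15],[0.03,-0.022,0,0,0,0,-0.15]]]' 10
python3 -m crank '[[[0,0,0,0,0,-0.223,-0.15],[0,0,0,0,0,-0.223,-0.15],[0,0,0,0,0,-0.223,-0.15],[0,0,0,0,0,-0.223,-0.15],[0,0,0,0,0,-0.223,-0.15],[0,0,0,0,0,-0.223,-0.15],[0,0,0,0,0,-0.223,-0.15],[0,0,0,0,0,-0.223,-0.15],[0,0,0,0,0,-0.223,-0.15],[0,0,0,0,0,-0.223,-0.15],[0,0,0,0,0,0,-0.15]]]' 10
cat > st.py <<'E'
from h import *
C=np.array([.5226,.0760])
s=ctrl.observe();p=s['tcp_pos'];R=np.array(s['tcp_rot']);d=np.array(p[:2])-C
print('t',round(s['t'],2),'tcp',np.round(p,4),'psi',np.degrees(np.arctan2(R[1,0],R[0,0])).round(2),'q6',round(s['q'][5],1),'r',np.hypot(*d).round(4),'bear',np.degrees(np.arctan2(d[1],d[0])).round(2),'F',np.round(s['force'],2),'w',round(s['width'],4),'tool-F',(R.T@s['force']).round(2))
E
python3 - <<'E'
from st import *
f=grab('wrist')
save(f,'w1')
E
```

```text
t: 1.43
tcp_pos: [0.5194, -0.0145, 0.216]
tcp_rot: [[0.936, 0.352, -0.001], [0.352, -0.936, -0.0], [-0.001, -0.0, -1.0]]
force: [0.1, -1.3, 0.5]
width: 0.0403
gripper_force: 0.0
t: 2.35
tcp_pos: [0.5187, -0.0163, 0.2159]
tcp_rot: [[0.042, 0.999, -0.001], [0.999, -0.042, 0.0], [0.0, -0.001, -1.0]]
force: [-0.4, 0.2, -0.1]
width: 0.0396
gripper_force: 0.0
t 2.35 tcp [ 0.5187 -0.0163  0.2159] psi 87.62 q6 -5.7 r 0.0924 bear -92.44 F [-0.35  0.19 -0.11] w 0.0396 tool-F [ 0.18 -0.36  0.11]
```

View pics/w1.png

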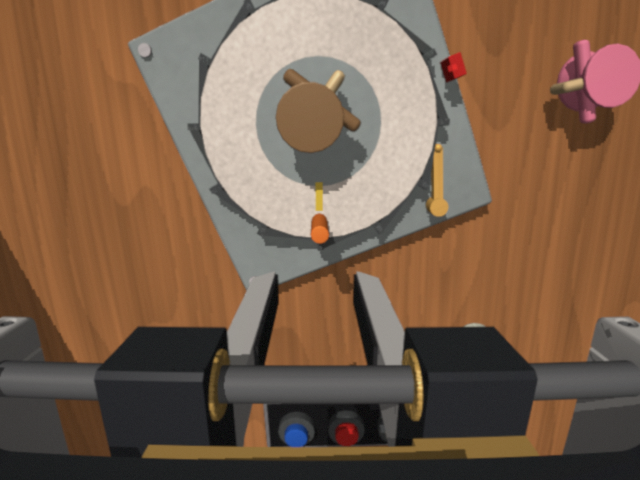

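The wrist view shows the post top at (319,236), centred between the fingers (inner faces about 270 and 362). The pawl is at (438,205), the pointer at (454,67) and the vertebra at (310,117). Fine to descend.

```bash
python3 - <<'E'
from h import *
f=load('wrist');print(onz(f,319.5,236,.092),onz(f,454,66,.042))
E
python3 -m crank '[[[0,0,0.03,0,0,0,-0.15],[0,0,0.03,0,0,0,-0.15],[0,0,0.03,0,0,0,-0.15],[0,0,0.03,0,0,0,-0.15],[0,0,0.02,0,0,0,-0.15],[0,0,0.008,0,0,0,-0.4],[0,0,0,0,0,0,-0.5],[0,0,0,0,0,0,-0.5],[0,0,0,0,0,0,-0.5]]]' 10
python3 st.py
```

```text
[ 0.52247424 -0.01805294  0.092     ] [0.64702722 0.11914243 0.042     ]
t: 3.15
tcp_pos: [0.5204, -0.0165, 0.0705]
tcp_rot: [[0.044, 0.999, 0.004], [0.999, -0.044, -0.001], [-0.0, 0.004, -1.0]]
force: [0.4, 0.5, 0.9]
width: 0.0236
gripper_force: 0.0
t 3.15 tcp [ 0.5204 -0.0165  0.0705] psi 87.47 q6 -5.5 r 0.0926 bear -91.35 F [0.41 0.51 0.88] w 0.0236 tool-F [ 0.52  0.39 -0.88]
```

```bash
python3 -m crank '[[[0,0.0016,0,0,0,-0.033,-0.5],[0,0.0016,0,0,0,-0.033,-0.5],[0,0.0016,0,0,0,-0.033,-0.5],[0,0.0016,0,0,0,-0.033,-0.5],[0.00002,0.0024,0,0,0,-0.05,-0.5],[0.00008,0.00385,0,0,0,-0.08,-0.5],[0.00008,0.00385,0,0,0,-0.08,-0.5],[0.00008,0.00385,0,0,0,-0.08,-0.5],[0.00008,0.00385,0,0,0,-0.08,-0.5],[0.00008,0.00385,0,0,0,-0.08,-0.5],[0.00008,0.00385,0,0,0,-0.08,-0.5],[0.00008,0.00385,0,0,0,-0.08,-0.5]]]' 10
python3 st.py
```

```text
t: 4.15
tcp_pos: [0.5532, -0.0118, 0.0687]
tcp_rot: [[-0.341, 0.94, -0.003], [0.94, 0.341, -0.002], [-0.001, -0.003, -1.0]]
force: [-2.6, -1.2, 2.4]
width: 0.0238
gripper_force: 1.3
t 4.15 tcp [ 0.5532 -0.0118  0.0687] psi 109.93 q6 -26.9 r 0.093 bear -70.79 F [-2.59 -1.2   2.42] w 0.0238 tool-F [-0.24 -2.85 -2.41]
```

```bash
python3 -m crank '[[[0.00008,0.00385,0,0,0,-0.08,-0.5],[0.00008,0.00385,0,0,0,-0.08,-0.5],[0.00008,0.00385,0,0,0,-0.08,-0.5],[0.00008,0.00385,0,0,0,-0.08,-0.5],[0.00008,0.00385,0,0,0,-0.08,-0.5],[0.00008,0.00385,0,0,0,-0.08,-0.5],[0.00008,0.00385,0,0,0,-0.08,-0.5],[0.00008,0.00385,0,0,0,-0.08,-0.5],[0.00008,0.00385,0,0,0,-0.08,-0.5],[0.00008,0.00385,0,0,0,-0.08,-0.5],[0.00008,0.00385,0,0,0,-0.08,-0.5],[0.00008,0.00385,0,0,0,-0.08,-0.5],[0.00008,0.00385,0,0,0,-0.08,-0.5],[0.00008,0.00385,0,0,0,-0.08,-0.5],[0.00008,0.00385,0,0,0,-0.08,-0.5],[0.00008,0.00385,0,0,0,-0.08,-0.5],[0.00008,0.00385,0,0,0,-0.08,-0.5],[0.00008,0.00385,0,0,0,-0.08,-0.5],[0.00008,0.00385,0,0,0,-0.08,-0.5]]]' 10
python3 st.py
```

```text
t: 5.73
tcp_pos: [0.6072, 0.0362, 0.0686]
tcp_rot: [[-0.91, 0.414, 0.001], [0.414, 0.91, -0.002], [-0.002, -0.001, -1.0]]
force: [-0.3, -2.1, -0.7]
width: 0.0234
gripper_force: 0.9
t 5.73 tcp [0.6072 0.0362 0.0686] psi 155.52 q6 -67.4 r 0.0935 bear -25.17 F [-0.34 -2.05 -0.75] w 0.0234 tool-F [-0.54 -2.01  0.75]
```

```bash
python3 -m crank '[[[0.00008,0.00385,0,0,0,-0.08,-0.5],[0.00008,0.00385,0,0,0,-0.08,-0.5],[0.00008,0.00385,0,0,0,-0.08,-0.5],[0.00008,0.00385,0,0,0,-0.08,-0.5],[0.00008,0.00385,0,0,0,-0.08,-0.5],[0.00008,0.00385,0,0,0,-0.08,-0.5],[0.00008,0.00385,0,0,0,-0.08,-0.5],[0.00008,0.00385,0,0,0,-0.08,-0.5],[0.00008,0.00385,0,0,0,-0.08,-0.5],[0.00008,0.00385,0,0,0,-0.08,-0.5],[0.00008,0.00385,0,0,0,-0.08,-0.5],[0.00008,0.00385,0,0,0,-0.08,-0.5],[0.00008,0.00385,0,0,0,-0.08,-0.5],[0.00008,0.00385,0,0,0,-0.08,-0.5],[0.00008,0.00385,0,0,0,-0.08,-0.5],[0.00008,0.00385,0,0,0,-0.08,-0.5],[0.00008,0.00385,0,0,0,-0.08,-0.5],[0.00008,0.00385,0,0,0,-0.08,-0.5],[0.00008,0.00385,0,0,0,-0.08,-0.5]]]' 10
python3 st.py
```

```text
t: 7.32
tcp_pos: [0.61, 0.1076, 0.0687]
tcp_rot: [[-0.933, -0.36, 0.002], [-0.36, 0.933, -0.002], [-0.002, -0.002, -1.0]]
force: [2.3, -1.0, -1.1]
width: 0.0232
gripper_force: 0.9
t 7.32 tcp [0.61   0.1076 0.0687] psi -158.89 q6 -106.3 r 0.0929 bear 19.85 F [ 2.31 -1.04 -1.08] w 0.0232 tool-F [-1.78 -1.8   1.08]
```

```bash
python3 -m crank '[[[0.00008,0.00385,0,0,0,-0.08,-0.5],[0.00008,0.00385,0,0,0,-0.08,-0.5],[0.00008,0.00385,0,0,0,-0.08,-0.5],[0.00008,0.00385,0,0,0,-0.08,-0.5],[0.00008,0.00385,0,0,0,-0.08,-0.5],[0.00002,0.0024,0,0,0,-0.05,-0.5],[0.00002,0.0024,0,0,0,-0.05,-0.5],[0,0.0016,0,0,0,-0.033,-0.5],[0,0,0,0,0,0,-0.5],[0,0,0,0,0,0,-0.5]]]' 10
python3 - <<'E'
from st import *
f=grab('wrist');g=grab('side');h=grab('top')
a=g['color'][180:360,200:440,::-1];b=h['color'][160:350,210:420,::-1]
a=cv2.resize(a,(400,300));b=cv2.resize(b,(400,362))
cv2.imwrite('pics/d.png',np.hstack([cv2.copyMakeBorder(a,0,62,0,0,0),b]))
E
```

```text
t: 8.15
tcp_pos: [0.5963, 0.1308, 0.0685]
tcp_rot: [[-0.799, -0.601, -0.0], [-0.601, 0.799, 0.0], [0.0, 0.0, -1.0]]
force: [-0.5, 0.3, 0.4]
width: 0.0238
gripper_force: 0.3
t 8.15 tcp [0.5963 0.1308 0.0685] psi -143.04 q6 -119.9 r 0.0919 bear 36.62 F [-0.45  0.3   0.36] w 0.0238 tool-F [ 0.18  0.51 -0.36]
```

View pics/d.png

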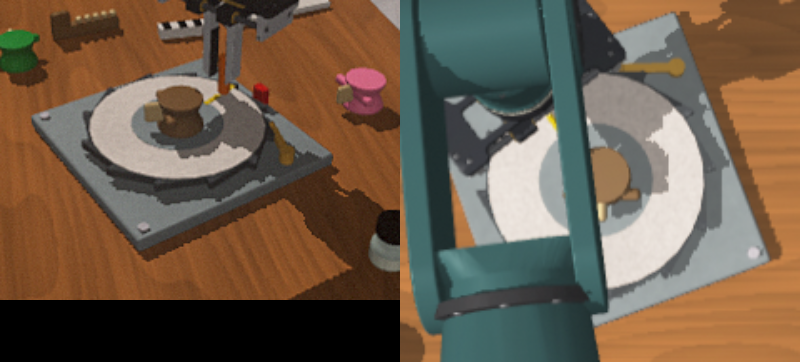

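The side view shows the vertebra at (180,110), still upright. The post is between the fingers, past the red pointer at (262,92), and nothing else has moved. Now backing up clockwise.

```bash
python3 -m crank '[[[0,-0.0016,0,0,0,0.033,-0.5],[0,-0.0016,0,0,0,0.033,-0.5],[0.00002,-0.0024,0,0,0,0.05,-0.5],[0.00002,-0.0024,0,0,0,0.05,-0.5],[0.00002,-0.0024,0,0,0,0.05,-0.5],[0.00002,-0.0024,0,0,0,0.05,-0.5],[0.00002,-0.0024,0,0,0,0.05,-0.5],[0.00002,-0.0024,0,0,0,0.05,-0.5],[0.00002,-0.0024,0,0,0,0.05,-0.5],[0.00002,-0.0024,0,0,0,0.05,-0.5],[0,-0.0016,0,0,0,0.033,-0.5],[0,0,0,0,0,0,-0.5],[0,0,0,0,0,0,-0.5]]]' 10
python3 st.py
```

```text
t: 9.38
tcp_pos: [0.6088, 0.1095, 0.0686]
tcp_rot: [[-0.927, -0.374, 0.001], [-0.374, 0.927, -0.001], [-0.001, -0.001, -1.0]]
force: [-0.7, -0.6, 0.2]
width: 0.0237
gripper_force: 0.0
t 9.38 tcp [0.6088 0.1095 0.0686] psi -158.02 q6 -107.0 r 0.0925 bear 21.25 F [-0.74 -0.58  0.18] w 0.0237 tool-F [ 0.9  -0.26 -0.18]
```

```bash
python3 -m crank '[[[0,-0.001,0,0,0,0.021,-0.5],[0,-0.001,0,0,0,0.021,-0.5],[0,-0.001,0,0,0,0.021,-0.5],[0,-0.001,0,0,0,0.021,-0.5],[0,-0.001,0,0,0,0.021,-0.5],[0,0,0,0,0,0,-0.5]]]' 10;python3 st.py
```

```text
t: 9.88
tcp_pos: [0.6104, 0.1051, 0.0686]
tcp_rot: [[-0.947, -0.322, 0.001], [-0.322, 0.947, -0.0], [-0.0, -0.0, -1.0]]
force: [0.5, 1.1, 0.8]
width: 0.0237
gripper_force: 0.5
t 9.88 tcp [0.6104 0.1051 0.0686] psi -161.2 q6 -104.3 r 0.0925 bear 18.35 F [0.47 1.1  0.78] w 0.0237 tool-F [-0.8   0.89 -0.78]
```

```bash
python3 -m crank '[[[0,-0.001,0,0,0,0.02,-0.5],[0,0,0,0,0,0,-0.5]]]' 10;python3 st.py; python3 -m crank '[[[0,-0.001,0,0,0,0.02,-0.5],[0,0,0,0,0,0,-0.5]]]' 10;python3 st.py
```

```text
t: 10.05
tcp_pos: [0.6107, 0.1043, 0.0686]
tcp_rot: [[-0.95, -0.313, 0.0], [-0.313, 0.95, -0.0], [-0.0, -0.0, -1.0]]
force: [-0.2, -0.1, 0.2]
width: 0.0235
gripper_force: 0.5
t 10.05 tcp [0.6107 0.1043 0.0686] psi -161.79 q6 -103.8 r 0.0925 bear 17.78 F [-0.19 -0.07  0.17] w 0.0235 tool-F [ 0.21 -0.01 -0.17]
t: 10.22
tcp_pos: [0.6111, 0.1033, 0.0686]
tcp_rot: [[-0.953, -0.303, 0.001], [-0.303, 0.953, -0.0], [-0.001, -0.0, -1.0]]
force: [0.0, 1.3, 0.6]
width: 0.0239
gripper_force: 0.5
t 10.22 tcp [0.6111 0.1033 0.0686] psi -162.39 q6 -103.3 r 0.0926 bear 17.13 F [0.02 1.29 0.59] w 0.0239 tool-F [-0.42  1.23 -0.59]
```

```bash
for i in 1; do python3 -m crank '[[[0,-0.001,0,0,0,0.02,-0.5],[0,0,0,0,0,0,-0.5]]]' 10|tail -0;python3 st.py; python3 -m crank '[[[0,-0.001,0,0,0,0.02,-0.5],[0,0,0,0,0,0,-0.5]]]' 10|tail -0;python3 st.py; done
```

```text
t 10.38 tcp [0.6112 0.1027 0.0686] psi -162.99 q6 -102.7 r 0.0925 bear 16.78 F [-0.4   2.16  0.99] w 0.0234 tool-F [-0.25  2.18 -0.99]
t 10.55 tcp [0.6111 0.1026 0.0686] psi -163.57 q6 -102.2 r 0.0924 bear 16.72 F [-0.98  4.92  1.67] w 0.0237 tool-F [-0.45  5.   -1.66]Exception ignored on flushing sys.stdout:
BrokenPipeError: [Errno 32] Broken pipe
Exception ignored on flushing sys.stdout:
BrokenPipeError: [Errno 32] Broken pipe
```

The stop has caught at about 16.7°. Add 1 mm for about 8 N and hold.

```bash
python3 -m crank '[[[0,-0.001,0,0,0,0,-0.5],[0,0,0,0,0,0,-0.5],[0,0,0,0,0,0,-0.5]]]' 10 >/dev/null;python3 st.py
```

```text
t 10.8 tcp [0.6111 0.1025 0.0686] psi -163.52 q6 -102.3 r 0.0924 bear 16.67 F [-1.79  6.4   1.18] w 0.0235 tool-F [-0.1   6.65 -1.16]
```

```bash
python3 -m crank '[[[0,-0.0005,0,0,0,0,-0.5],[0,0,0,0,0,0,-0.5],[0,0,0,0,0,0,-0.5],[0,0,0,0,0,0,-0.5],[0,0,0,0,0,0,-0.5],[0,0,0,0,0,0,-0.5],[0,0,0,0,0,0,-0.5],[0,0,0,0,0,0,-0.5]]]' 10 >/dev/null;python3 st.py
python3 - <<'E'
from h import *
f=grab('wrist');g=grab('side')
a=cv2.resize(g['color'][200:350,210:410,::-1],(800,600))
cv2.imwrite('pics/e.png',a)
E
```

```text
t 11.47 tcp [0.6111 0.1025 0.0685] psi -163.5 q6 -102.4 r 0.0924 bear 16.67 F [-3.19  7.2   1.48] w 0.0237 tool-F [ 1.01  7.81 -1.45]
```

View pics/e.png

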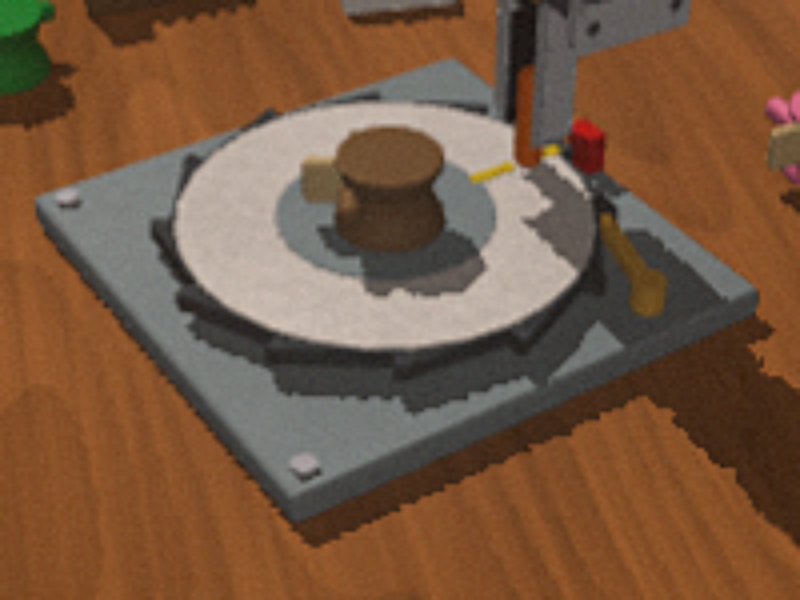

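The side view shows the yellow line (490,172)→(552,150) aimed at the red pointer (588,147), the pawl on a tooth, and the vertebra upright. About 8 N was held for over 0.5 s. Release, lift and look.

```bash
python3 -m crank '[[[0,0.003,0,0,0,0,-0.5],[0,0.0032,0,0,0,0,-0.5],[0,0,0,0,0,0,-0.3],[0,0,0,0,0,0,-0.2]]]' 10 >/dev/null;python3 st.py
python3 -m crank '[[[0,0,-0.01,0,0,0,-0.2],[0,0,-0.02,0,0,0,-0.2],[0,0,-0.03,0,0,0,-0.2],[0,0,-0.03,0,0,0,-0.2],[0,0,-0.03,0,0,0,-0.2],[0,0,0,0,0,0,-1]]]' 10 >/dev/null;python3 st.py
```

```text
t 11.9 tcp [0.6101 0.1054 0.0682] psi -163.56 q6 -101.8 r 0.0923 bear 18.55 F [-0.37 -0.46  0.08] w 0.0339 tool-F [ 0.48 -0.34 -0.08]
t 12.4 tcp [0.6136 0.1057 0.1978] psi -163.59 q6 -101.8 r 0.0957 bear 18.08 F [1.16 0.36 0.93] w 0.0336 tool-F [-1.23  0.01 -0.91]
```

```bash
python3 -m crank '[[[0.0118,-0.0361,0,0,0,0,-1],[0.0118,-0.0361,0,0,0,0,-1],[0.0118,-0.0361,0,0,0,0,-1],[0.0118,-0.0361,0,0,0,0,-1],[0.0118,-0.0361,0,0,0,0,-1],[0.0118,-0.0361,0,0,0,0,-1],[0.0118,-0.0361,0,0,0,0,-1],[0.0118,-0.0361,0,0,0,0,-1],[0.0118,-0.0361,0,0,0,0,-1],[0.0118,-0.0361,0,0,0,0,-1],[0,0,0,0,0,0,-1],[0,0,0,0,0,0,-1]]]' 10 >/dev/null
python3 - <<'E'
from st import *
from m import cen
f=grab('top');w=grab('wrist')
hsv=cv2.cvtColor(f['color'],cv2.COLOR_RGB2HSV).astype(int);H,S,V=[hsv[...,i] for i in range(3)]
ora=(H>=6)&(H<=18)&(S>190)&(V>150)
u,v,k=cen(f,ora,(285,190,320,225)); p=onz(f,u,v,.092); d=p[:2]-C; print(k,p,np.hypot(*d),np.degrees(np.arctan2(d[1],d[0])))
a=cv2.resize(f['color'][165:345,220:410,::-1],(400,380));b=cv2.resize(w['color'][:,:,::-1],(400,300))
cv2.imwrite('pics/g.png',np.hstack([a,cv2.copyMakeBorder(b,0,80,0,0,0)]))
E
```

```text
t 13.4 tcp [ 0.5982 -0.2761  0.1876] psi -163.8 q6 -135.9 r 0.3601 bear -77.88 F [ 0.24  0.28 -0.03] w 0.001 tool-F [-0.31  0.2   0.03]
45 [0.6090518 0.1065365 0.092    ] 0.09168637867484981 19.454232828276922
```

View pics/g.png

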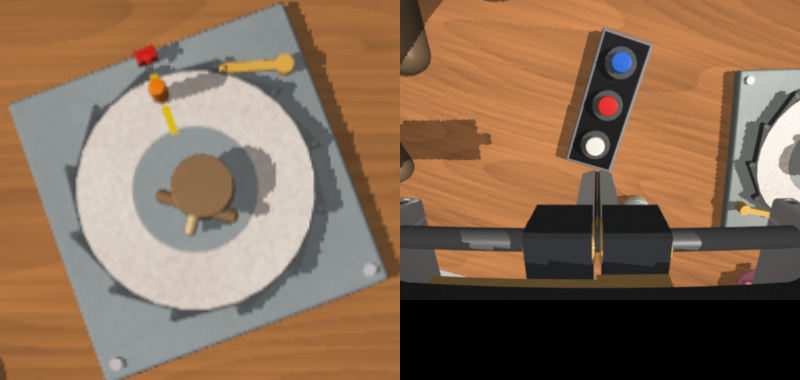

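The line is at the pointer (post bearing 19.45° against 19.55°) and the vertebra is at the middle. In the wrist view the fingertips line up with the white key (596,146), with red and blue beyond it. Press white.

```bash
python3 -m crank '[[[-0.003,0.0006,0.03,0,0,0,-1],[0,0,0.03,0,0,0,-1],[0,0,0.03,0,0,0,-1],[0,0,0.02,0,0,0,-1],[0,0,0.012,0,0,0,-1],[0,0,0,0,0,0,-1]]]' 10 >/dev/null
python3 st.py
python3 -m crank '[[[0,0,0.006,0,0,0,-1],[0,0,0.003,0,0,0,-1],[0,0,0.002,0,0,0,-1],[0,0,0,0,0,0,-1]]]' 10 >/dev/null
python3 st.py
```

```text
t 14.0 tcp [ 0.6002 -0.2695  0.0628] psi -163.43 q6 -135.7 r 0.3541 bear -77.34 F [-0.88  1.46 -0.46] w 0.0 tool-F [0.42 1.65 0.47]
t 14.33 tcp [ 0.6024 -0.2724  0.0566] psi -163.55 q6 -135.7 r 0.3575 bear -77.1 F [-0.55  0.32 -1.36] w 0.0003 tool-F [0.44 0.47 1.36]
```

```bash
python3 -m crank '[[[0,0,0.003,0,0,0,-1],[0,0,0,0,0,0,-1],[0,0,0,0,0,0,-1]]]' 10 >/dev/null
python3 st.py
python3 -m crank '[[[0,0,0.003,0,0,0,-1],[0,0,0,0,0,0,-1],[0,0,0,0,0,0,-1]]]' 10 >/dev/null
python3 st.py
```

```text
t 14.58 tcp [ 0.6026 -0.2727  0.0536] psi -163.56 q6 -135.7 r 0.3577 bear -77.08 F [0.67 0.52 2.17] w 0.0005 tool-F [-0.79  0.3  -2.17]
t 14.83 tcp [ 0.6025 -0.2727  0.0503] psi -163.56 q6 -135.7 r 0.3578 bear -77.09 F [1.29 0.23 4.29] w 0.0006 tool-F [-1.31 -0.15 -4.28]
```

```bash
python3 -m crank '[[[0,0,0.002,0,0,0,-1],[0,0,0,0,0,0,-1],[0,0,0,0,0,0,-1]]]' 10 >/dev/null
python3 st.py
python3 -m crank '[[[0,0,0.002,0,0,0,-1],[0,0,0,0,0,0,-1],[0,0,0,0,0,0,-1]]]' 10 >/dev/null
python3 st.py
```

```text
t 15.08 tcp [ 0.6026 -0.2727  0.0492] psi -163.55 q6 -135.7 r 0.3577 bear -77.08 F [0.73 0.26 7.15] w 0.0001 tool-F [-0.79  0.03 -7.15]
t 15.33 tcp [ 0.6027 -0.2727  0.0491] psi -163.55 q6 -135.7 r 0.3578 bear -77.07 F [-1.38  1.43 12.33] w 0.0002 tool-F [  0.89   1.73 -12.34]
```

White key bottomed (7 to 12 N at 0.049). Release and go to red.

```bash
python3 -m crank '[[[0,0,-0.01,0,0,0,-1],[0,0,-0.02,0,0,0,-1],[0,0,-0.01,0,0,0,-1],[0.0294,0.0082,0,0,0,0,-1],[0.0294,0.0082,0,0,0,0,-1],[0,0,0,0,0,0,-1],[0,0,0,0,0,0,-1],[0,0,0.015,0,0,0,-1],[0,0,0.008,0,0,0,-1],[0,0,0,0,0,0,-1],[0,0,0,0,0,0,-1]]]' 10 >/dev/null
python3 st.py
python3 -m crank '[[[0,0,0.004,0,0,0,-1],[0,0,0.004,0,0,0,-1],[0,0,0.003,0,0,0,-1],[0,0,0,0,0,0,-1],[0,0,0,0,0,0,-1]]]' 10 >/dev/null
python3 st.py
```

```text
t 16.25 tcp [ 0.5409 -0.2727  0.0614] psi -163.53 q6 -138.6 r 0.3492 bear -86.99 F [-0.79  0.16  0.68] w 0.0004 tool-F [ 0.72  0.38 -0.68]
t 16.67 tcp [ 0.5416 -0.2735  0.0523] psi -163.56 q6 -138.6 r 0.35 bear -86.89 F [1.24 0.22 2.42] w 0.0004 tool-F [-1.26 -0.14 -2.42]
```

```bash
python3 -m crank '[[[0,0,0.002,0,0,0,-1],[0,0,0.002,0,0,0,-1],[0,0,0.002,0,0,0,-1],[0,0,0,0,0,0,-1],[0,0,0,0,0,0,-1]]]' 10 >/dev/null
python3 st.py
python3 -m crank '[[[0,0,0.001,0,0,0,-1],[0,0,0,0,0,0,-1],[0,0,0,0,0,0,-1]]]' 10 >/dev/null
python3 st.py
```

```text
t 17.08 tcp [ 0.5417 -0.2735  0.0491] psi -163.55 q6 -138.6 r 0.35 bear -86.88 F [-2.48  2.38 12.87] w 0.0008 tool-F [  1.67   2.95 -12.88]
t 17.33 tcp [ 0.5417 -0.2735  0.049 ] psi -163.54 q6 -138.6 r 0.35 bear -86.87 F [-3.03  2.42 15.91] w 0.0005 tool-F [  2.18   3.14 -15.93]
```

Red bottomed. Lift away and check everything.

```bash
python3 -m crank '[[[0,0,-0.01,0,0,0,-1],[0,0,-0.02,0,0,0,-1],[0,0,-0.03,0,0,0,-1],[0,0,-0.03,0,0,0,-1],[0,0,-0.03,0,0,0,-1],[0,0,-0.02,0,0,0,-1],[0,0,0,0,0,0,-1],[0,0,0,0,0,0,-1],[0,0,0,0,0,0,-1],[0,0,0,0,0,0,-1]]]' 10 >/dev/null
python3 - <<'E'
from st import *
from m import cen
f=grab('top');g=grab('side')
hsv=cv2.cvtColor(f['color'],cv2.COLOR_RGB2HSV).astype(int);H,S,V=[hsv[...,i] for i in range(3)]
ora=(H>=6)&(H<=18)&(S>190)&(V>150)
u,v,k=cen(f,ora,(285,190,320,225)); d=onz(f,u,v,.092)[:2]-C; print(k,np.degrees(np.arctan2(d[1],d[0])))
cv2.imwrite('pics/i.png',np.hstack([cv2.resize(x['color'][:,:,::-1],(400,300),interpolation=cv2.INTER_AREA) for x in (f,g)]))
E
```

```text
t 18.17 tcp [ 0.5396 -0.2725  0.1815] psi -163.56 q6 -138.6 r 0.3489 bear -87.21 F [-0.23  0.6  -0.68] w 0.0006 tool-F [0.05 0.64 0.69]
45 19.454232828276922
```

View pics/i.png

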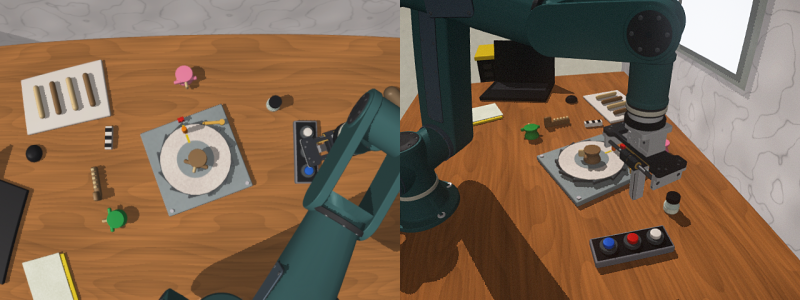

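The keys are up, the table is held at the pointer, the vertebra (197,157) is upright in the middle, and the other things are undisturbed.

```bash
python3 -c "from rig import order; print(order.hand_in())"
```

```text
the job is handed in; nothing more can be done
None
```

The job is handed in at about 18 s: the pawl holds the table with the line at the pointer after a push of about 8 N, the white key and then the red key were pressed fully down and let go, the blue key was left alone, and the vertebra is upright in the middle.

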